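Nip a terminal in the ratchet crimping press and hold it

TASK

Get the bench crimping press ready for a wire: with its lever still fully up, press the monitor's keys one at a time - the round key to wake it, then the square key to zero it, then the wide bar key to start the force reading, each pressed right down and let up before the next. Then bring the lever down three ratchet clicks, counted by feel, so that the dies nip the terminal without crushing it; a fourth click would spoil it, and the ratchet cannot be taken back. Finish holding the lever there: keep your hand on the grip, carrying the spring so that the lever does not slip back on to the pawl, and leave the pliers, solder reel and tin where they lie.

Things in the scene. Friction and masses are not known exactly. Their poses are not given: they have to be found in the camera images.
- crimp_press: Grey bench crimping press, fixed; base 185 (x) x 305 (y) mm. Origin on the bench; -x is its front, +y its left seen from the front, z up. On its left a monitor console: flat key deck 58 mm high, leaning display behind it up to 125 mm. Right of it the press head (y -28 to -82, x -1 to 86, 191 mm high), then on its right side the ratchet and pawl (to 245 mm high), outermost the lever.
- key_round_top (a point): Centre of the top face of the round (22 mm across), left-hand key, 68 mm above the bench when up; the press's z axis is the direction of travel (down to press). The three keys stand in a row along the press's y axis, 42 mm apart: round, square, bar from left to right.
- key_square_top (a point): Centre of the top face of the square (20 x 20 mm), middle key, 68 mm above the bench when up; the press's z axis is the direction of travel (down to press).
- key_bar_top (a point): Centre of the top face of the wide bar (16 mm in x, 30 mm in y), right-hand key, 68 mm above the bench when up; the press's z axis is the direction of travel (down to press).
- key_round (a joint): Spring key of the monitor, round, left-hand; joint value 0 = up, 0.005 m = fully down; it takes about 1.5 N to start and 5 N to bottom, counts as pressed from 3.5 mm and springs back when released.
- key_square (a joint): Spring key of the monitor, square, middle; joint value 0 = up, 0.005 m = fully down; it takes about 1.5 N to start and 5 N to bottom, counts as pressed from 3.5 mm and springs back when released.
- key_bar (a joint): Spring key of the monitor, wide bar, right-hand; joint value 0 = up, 0.005 m = fully down; it takes about 1.5 N to start and 5 N to bottom, counts as pressed from 3.5 mm and springs back when released.
- press_lever: The lever. Origin on the shaft axis (hinge), 150 mm above the bench, parallel to the press's y axis. The steel shank leads 150 mm to the front and up to the grip; at rest it leans on its upper stop, 47 deg above level. Pressed down, the grip's centre runs forward and down round the shaft at 150 mm radius. Third click at 7 to 16 deg above level. A spring lifts it with 3.5 to 6 N at the grip.
- lever_grip (a point): Centre of the lever's grip: black rubber-covered round bar, 25 mm thick, 82 mm long, level along the press's y axis, crosswise to the lever on its outer (right) side; the shank is 47 mm to the left of this point. Free for fingers in front, behind and above; 260 mm above the bench when the lever is up.
- ratchet: Toothed wheel, 91 mm across, on the lever's shaft, turning with it about the press's -y axis; origin on the shaft. A tooth every 0.20 rad (30 mm at the grip): the push at the grip climbs from about 5 to 10 N, then drops at once by 4 to 5 N: the click. First click after 0.14 to 0.28 rad (adjuster differs daily). Let go after a click, the lever springs back 5 mm at the grip on to the pawl, no further.
- pawl_pin (a point): Pin on which the spring pawl turns, fixed to the press, behind and above the ratchet's axis; it does not move. Its x in the ratchet's frame grows as the lever comes down: 64 mm at the third click, 72.4 mm at the fourth.
- pliers: Blue side pliers, 172 x 54 x 14 mm, lying on the bench in front of the monitor. Bystander.
- solder_reel: Reel of solder wire, 62 x 86 x 36 mm, lying on the bench in front of the press. Bystander.
- flux_tin: Round yellow tin, 52 mm across and 21 mm high, on the bench right of the press. Bystander.

How it is judged:
By the outcome, as a careful person would: the job done as asked, in the order asked, and still so for the second after the job is handed in, while the arm keeps its last pose, push and grip.
It also fails if it takes over 67 s, if anything falls off the work surface, if the arm or the gripper's body presses on something with over 40 N, if the wrist force passes 120 N, or if a joint passes its speed limit or range.

ROBOT

A 6-joint arm with a two-finger parallel gripper is mounted at the origin on a cart in front of the work surface, level with it; the furniture and walls round the work are solid. World frame = base frame: x ahead of the robot, y to its left, z up, the work surface at z = 0. Lengths are in m, angles in rad, forces in N, time in s.
With the tool pointing down it reaches from about 0.375 to 0.975 m from the base axis. Payload 3.8 kg.
Tool frame: the origin (TCP) lies where the fingers leave the gripper's body, on its centre line; the fingertips stand 73 mm ahead of it and the grasp point (between the pads) lies 54 mm ahead of it; z points along the fingers, y is the line along which they close (so a half turn about z gives the same grasp; the last joint's range is limited). The gripper opens to 85 mm and grips with 20 to 120 N. Pads are 22 mm wide; open, the fingers measure 114 mm over their backs; the gripper's body (76 mm by 85 mm) begins 54 mm behind the grasp point. The pads swing forward as they close: fully open they stand 13 mm farther back than shut.
Start: joints at [1.072, 0.264, 1.604, -0, 1.274, -0.037], TCP at [0.301, 0.604, 0.304] pointing down, gripper open.
Joint ranges: [-2.63, 2.63], [-0.94, 2.18], [0.31, 2.57], [-1.31, 4.45], [0, 2.66], [-2.55, 2.55]. Speed limits (rad/s): [2.57, 2.57, 3.14, 3.14, 3.14, 3.14].

INTERFACE

Orientations are given as [roll, pitch, yaw] about the fixed x, y, z axes, in that order (R = Rz(yaw) Ry(pitch) Rx(roll)).
In Python, from bench import status, eyes, finish_job gives the robot as it stands.
- The arm moves only by the tool apply_moves, never from a script. Its argument "motion" is a list of rows, each an object with "offset": the shift along the tool's x, y, z in mm, a list of three; "rot": the turn, a rotation vector about the tool's x, y, z in degrees, a list of three. A call has 1 to 12 rows; each row is the pose to reach, as a shift and turn from the pose commanded when the call began, along the tool's axes at that moment; what a row does not reach only later rows make up. A row lasts 1/10 s, in which the tool goes at most 50 mm and 8.59 degrees, less where a joint would pass 70% of its speed; a pose out of reach is approached as far as the arm can. A call with a gripper value outside its range is refused whole. "fingers" is the opening, from -1 (shut) to 1 (fully open), set as the call begins (left out, the last holds). The fingers move at their own pace and stop on an object; "squeeze" is the grip in N (left out, the last holds). Time passes only in rows, so rows that repeat a pose let the fingers close. It gives the time, the measured TCP pose, the force, the opening and the grip force at its end, in the units of the state.
- status.state(): the state, without advancing time (a new reading comes with each control period).
- eyes.get_image(name): name is "side" or "top"; returns the picture (480x640x3 uint8, blue, green, red); there is no depth.
- eyes.camera_model(name): a dict with "mtx" (3x3 intrinsics, pixels), "rvec" (rotation vector, rad) and "tvec" (3), from world to camera coordinates, as OpenCV has them. Camera axes: x right, y down, z forward; pixel columns grow to the right and rows downward; lengths in m; the calibration is good to about 2 mm. A picture is of the moment at which its call begins. camera_model takes no time and is no camera call.
- finish_job(): hands the job in; it is judged then, once.
The state is a dict: "time_s": time; "joints": joint angles; "dq": joint speeds; "effort": joint torques, N m; "position": TCP position; "ee_rot": TCP orientation; "wrist_force": force on the tool from outside, world axes, zero at the start; "torque": the same for the moment, N m; "finger_gap": finger opening in m; "finger_force": force on a finger pad.
Only numpy, scipy, OpenCV 4.12 (cv2) and the standard library are available. Lean on these libraries where they do the work, as an engineer would, in place of code of your own. Each camera call takes 0.05 s, during which the arm holds its last target. There are 200 camera calls.

## Working session

There is one attempt and no reset: what is moved stays moved. The work goes in short steps, Python scripts to look and compute and a tool call to move; the robot and the scene stay as the last step left them, time stands still between calls to the robot, and variables do not carry over. Pictures are saved under pics/ and viewed, at most 10 in all, crops included, and the job is handed in when it is done.

Besides the shell and the picture viewer there is one more tool, called after "Call:" as name(argument=value, ...) on one line, values as JSON. apply_moves: Moves the arm, as the interface text tells. Its arguments: {"type":"object","properties":{"motion":{"type":"array","items":{"type":"object","properties":{"offset":{"type":"array","items":{"type":"number"}},"rot":{"type":"array","items":{"type":"number"}}}}},"fingers":{"type":"number"},"squeeze":{"type":"number"}},"required":["motion"]}

```bash
mkdir -p pics; ls; python3 - <<'E'
from bench import status, eyes
import cv2
print(status.state())
for n in("side","top"):
    cv2.imwrite(f"pics/{n}0.png",eyes.get_image(n)); print(n,eyes.camera_model(n))
E
```

```text
pics
{'time_s': 0.0, 'joints': array([ 1.07211214e+00,  2.64755034e-01,  1.60538291e+00,  1.33743213e-06,
        1.27372130e+00, -3.68924655e-02]), 'dq': array([-0.00046888, -0.00019871,  0.00190413,  0.00047371, -0.00020011,
       -0.00142394]), 'effort': array([ 2.94897793e-03, -5.15115809e+01, -3.67313218e+01, -1.44057440e-04,
        1.31374178e-02,  8.64453682e-06]), 'position': array([0.30046811, 0.60379076, 0.30255578]), 'ee_rot': array([-3.13932766e+00, -8.48780542e-05,  2.67980045e+00]), 'wrist_force': array([-0.23213904, -0.07377971, -0.92452046]), 'torque': array([-0.00532793, -0.02621722, -0.03627755]), 'finger_force': 0.0, 'finger_gap': 0.08532113851129222}
side {'mtx': array([[443.91697795,   0.        , 314.78379662],
       [  0.        , 443.91697795, 242.30167879],
       [  0.        ,   0.        ,   1.        ]]), 'rvec': array([ 2.09685816, -0.60334792,  0.30368255]), 'tvec': array([-0.42779827,  0.311017  ,  0.68540538])}
top {'mtx': array([[564.39862529,   0.        , 324.24316043],
       [  0.        , 564.39862529, 239.20817317],
       [  0.        ,   0.        ,   1.        ]]), 'rvec': array([ 2.15988218, -2.16260196,  0.13331891]), 'tvec': array([0.04815554, 0.54578511, 1.27662831])}
```

View pics/side0.png

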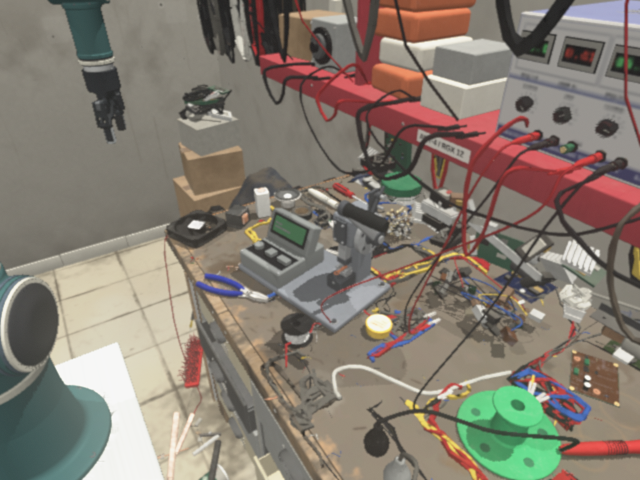

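View pics/top0.png

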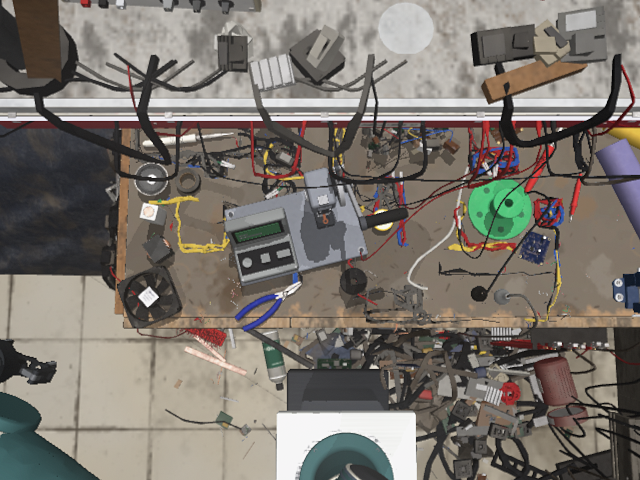

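Side view: console keys near (258–290, 243–262), lever grip near (363,215). Top view: keys near (248,262), (265,256), (283,251), grip near (385,217), flux tin (382,218), reel (352,280), pliers (270,303). I'll zoom in on both.

```bash
python3 - <<'E'
import cv2
a=cv2.imread("pics/side0.png")[180:340,230:410]; b=cv2.imread("pics/top0.png")[160:300,215:425]
cv2.imwrite("pics/s1.png",cv2.resize(a,None,fx=3.7,fy=3.7,interpolation=cv2.INTER_CUBIC))
cv2.imwrite("pics/t1.png",cv2.resize(b,None,fx=3.8,fy=3.8,interpolation=cv2.INTER_CUBIC))
E
```

```text
(no output)
```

View pics/s1.png

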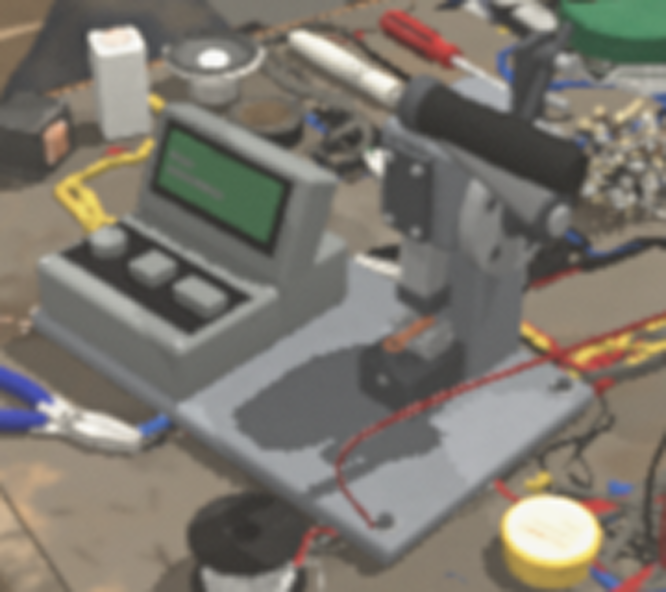

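View pics/t1.png

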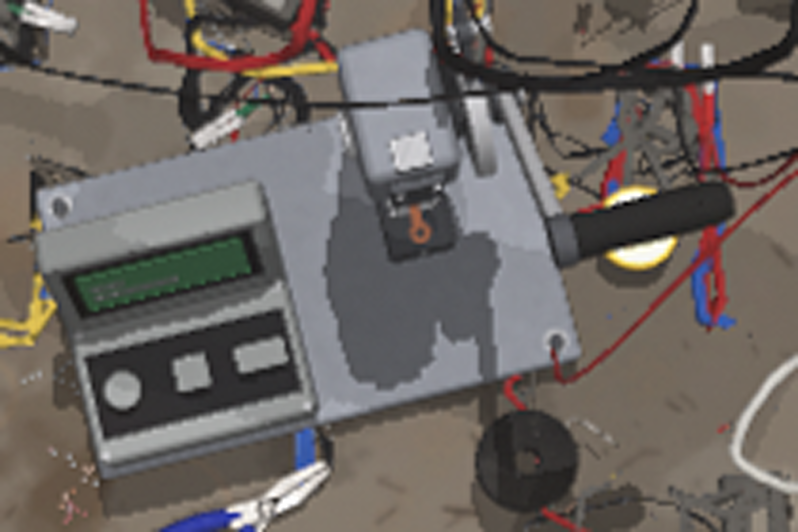

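Crops: side keys near crop (108,240), (153,265), (200,293); grip from (415,105) to (565,170). Top keys near (123,390), (192,371), (262,355); grip from (575,238) to (730,203). Now I'll refine these with masks and triangulate.

```bash
cat > h.py <<'E'
import cv2, numpy as np
from bench import eyes
from scipy.spatial.transform import Rotation as Ro
def P(n):
    c=eyes.camera_model(n); return c["mtx"]@np.c_[cv2.Rodrigues(c["rvec"])[0],c["tvec"]]
def tri(s,t):
    X=cv2.triangulatePoints(P("side"),P("top"),np.float64(s).reshape(2,1),np.float64(t).reshape(2,1)); X=(X[:3]/X[3]).ravel()
    def e(n,p): q=P(n)@np.r_[X,1]; return np.linalg.norm(q[:2]/q[2]-p)
    return X,e("side",s),e("top",t)
def proj(n,X): q=P(n)@np.r_[X,1]; return q[:2]/q[2]
def ray(n,p,z):
    c=eyes.camera_model(n);R=cv2.Rodrigues(c["rvec"])[0];o=-R.T@c["tvec"];d=R.T@np.linalg.solve(c["mtx"],np.r_[p,1]);return o+d*(z-o[2])/d[2]
E
python3 - <<'E'
from h import *
np.set_printoptions(precision=4,suppress=True)
S=cv2.imread("pics/side0.png");T=cv2.imread("pics/top0.png")
U=4
def blobs(I,seed,box,f,name):
    x0,y0,x1,y1=box; c=cv2.resize(I[y0:y1,x0:x1],None,fx=U,fy=U,interpolation=cv2.INTER_CUBIC)
    m=f(cv2.cvtColor(c,cv2.COLOR_BGR2GRAY)).astype(np.uint8)
    n,l,st,ce=cv2.connectedComponentsWithStats(m)
    out=[]
    for s in seed:
        p=((np.array(s)-[x0,y0]+.5)*U).astype(int); k=l[p[1],p[0]]
        cs=cv2.findContours((l==k).astype(np.uint8),0,2)[0]
        r=cv2.minAreaRect(max(cs,key=cv2.contourArea)); g=lambda q:(np.array(q)+.5)/U-.5+[x0,y0]
        out.append(g(ce[k])); print(name,k,st[k][4]/U**2,g(ce[k]),g(r[0]),np.array(r[1])/U,r[2])
    return out
ts=[((x)/3.8+215,y/3.8+160) for x,y in((123,390),(192,371),(262,355))]
ss=[((x)/3.7+230,y/3.7+180) for x,y in((108,238),(153,263),(202,291))]
for th in(90,110): 
  a=blobs(T,ts,(230,235,300,285),lambda g:g>th,"top")
for th in(125,140,155): 
  b=blobs(S,ss,(245,225,305,275),lambda g:g>th,"side")
for th in(50,60):
  blobs(T,[((650)/3.8+215,220/3.8+160)],(350,200,425,240),lambda g:g<th,"gripT")
  blobs(S,[((500)/3.7+230,140/3.7+180)],(335,195,400,245),lambda g:g<th,"gripS")
K=[(ray("top",p,.068)) for p in a]; print(np.array(K),[np.linalg.norm(K[i]-K[i+1]) for i in(0,1)])
print([proj("side",k) for k in K])
for s,t in zip(ss,a): print(tri(s,t))
E
```

```text
top 7 76.75 [246.7345 262.1871] [246.625 262.25 ] [9.75 9.5 ] 90.0
top 6 79.625 [264.9653 257.54  ] [264.8676 257.4706] [9.277  9.3983] 75.96376037597656
top 5 96.25 [283.144 252.92 ] [283.0735 252.9191] [ 7.458  13.9458] 75.96376037597656
top 7 69.5625 [246.7409 262.2227] [246.625 262.25 ] [9.25 9.  ] 90.0
top 6 71.375 [264.9575 257.5701] [264.891  257.4742] [8.9325 8.861 ] 76.75948333740234
top 3 86.9375 [283.1466 252.941 ] [283.0882 252.9779] [ 6.9729 13.4607] 75.96376037597656
side 1 851.8125 [264.2896 247.753 ] [268.4973 251.1622] [66.2591 37.2897] 40.971736907958984
side 3 46.3125 [270.8804 250.99  ] [270.8 251.1] [ 6.1492 10.1741] 63.43495178222656
side 4 58.8125 [283.6492 258.5166] [283.5385 258.4327] [12.9306  5.3955] 29.744882583618164
side 1 183.75 [253.4634 235.557 ] [253.1063 236.055 ] [22.3361 14.6224] 75.0685806274414
side 4 35.75 [270.9143 250.8995] [270.85 250.95] [5.2548 9.0561] 63.43495178222656
side 5 46.1875 [283.6446 258.4403] [283.5352 258.3473] [11.8934  4.5891] 29.981637954711914
side 1 149.5625 [253.3442 235.6577] [252.8686 235.9829] [21.773  13.7303] 74.678
[... 357 characters left out ...]
ipT 3 518.25 [387.1469 215.8996] [386.0471 212.8394] [20.8521 46.3525] 74.74488067626953
gripS 1 336.5 [365.0416 220.1528] [364.535 219.88 ] [47.4546 11.413 ] 19.440034866333008
[[0.4897 0.2216 0.068 ]
 [0.5002 0.1809 0.068 ]
 [0.5106 0.1401 0.068 ]] [np.float64(0.042072125417421), np.float64(0.042091618516789615)]
[array([258.4738, 242.983 ]), array([270.6745, 250.197 ]), array([283.4847, 257.7858])]
(array([0.4905, 0.2221, 0.0636]), np.float64(0.3298547920641464), np.float64(0.20855312677701093))
(array([0.5009, 0.181 , 0.0651]), np.float64(0.3408858350199355), np.float64(0.20987179939171016))
(array([0.5116, 0.14  , 0.0651]), np.float64(0.6052268639227446), np.float64(0.3627235416323161))
```

```bash
python3 - <<'E'
from h import *
from bench import status
np.set_printoptions(precision=4,suppress=True)
print("grip",tri((364.8,219.95),(386.25,216.88)))
# ends of bar, top and side crops
print("gripL",tri((415/3.7+230,105/3.7+180),(577/3.8+215,237/3.8+160)),"gripR",tri((567/3.7+230,168/3.7+180),(728/3.8+215,203/3.8+160)))
K=np.array([[.4897,.2216,.068],[.5002,.1809,.068],[.5106,.1401,.068]])
d=K[0]-K[2]; yaw=np.arctan2(-d[0],d[1]); print("yaw",np.degrees(yaw))
G=ray("top",(386.25,216.88),.26); print("G at .26",G,proj("side",G))
Rp=Ro.from_euler('z',yaw).as_matrix()
print("rel bar key, press axes",Rp.T@(G-K[2]))
s=status.state();R=Ro.from_euler('xyz',s["ee_rot"]).as_matrix()
Rt=np.c_[Rp[:,1],Rp[:,0],[0,0,-1]]
print("rotvec",np.degrees(Ro.from_matrix(R.T@Rt).as_rotvec()))
tgt=K[0]+[0,0,.073+.03]; print("offset",1e3*R.T@(tgt-s["position"]),"key pitch in tool",1e3*Rt.T@(K[1]-K[0]),1e3*Rt.T@(G-K[2]))
print(ray("top",(320,120),.4))
E
```

```text
grip (array([ 0.5616, -0.0711,  0.2552]), np.float64(0.909238993310821), np.float64(0.4817976931171159))
gripL (array([ 0.5477, -0.0318,  0.2633]), np.float64(3.0828062276348187), np.float64(1.6798362984789872)) gripR (array([ 0.5675, -0.1097,  0.2626]), np.float64(0.4484608633526234), np.float64(0.2303393446944061))
yaw 14.383085979415243
G at .26 [ 0.5616 -0.0711  0.26  ] [365.8435 217.2749]
rel bar key, press axes [-0.003  -0.2172  0.192 ]
rotvec [-0.111   0.0459 49.1589]
offset [-339.691  -257.6488  132.1781] key pitch in tool [-42.0326   0.0609   0.    ] [-217.2404   -3.0339 -192.    ]
[0.7067 0.0557 0.4   ]
```

Call:
apply_moves(motion=[{"offset":[-34,-26,8],"rot":[0,0,5]},{"offset":[-68,-52,16],"rot":[0,0,10]},{"offset":[-102,-77,24],"rot":[0,0,15]},{"offset":[-136,-103,32],"rot":[0,0,20]},{"offset":[-170,-129,40],"rot":[0,0,25]},{"offset":[-204,-155,48],"rot":[0,0,30]},{"offset":[-238,-180,56],"rot":[0,0,35]},{"offset":[-272,-206,64],"rot":[0,0,40]},{"offset":[-306,-232,72],"rot":[0,0,45]},{"offset":[-339.7,-257.6,80],"rot":[-0.1,0,49.2]},{"offset":[-339.7,-257.6,110],"rot":[-0.1,0,49.2]},{"offset":[-339.7,-257.6,132.2],"rot":[-0.1,0,49.2]}], fingers=-1, squeeze=40)

```text
time_s: 1.3
position: [0.4904, 0.2205, 0.1705]
ee_rot: [3.14, -0.001, 1.818]
wrist_force: [-0.3, 0.7, 0.4]
finger_gap: -0.0
finger_force: 0.0
```

Call:
apply_moves(motion=[{"offset":[0,0,0]},{"offset":[0,0,0]},{"offset":[0,0,0]}])

```text
validation failed for argument at $.mo...
```

```bash
python3 - <<'E'
from h import *
from bench import status
np.set_printoptions(precision=4,suppress=True)
S=eyes.get_image("side");T=eyes.get_image("top")
a=cv2.resize(S[150:290,220:330],None,fx=3.6,fy=3.6,interpolation=2);b=cv2.resize(T[190:330,215:325],None,fx=3.6,fy=3.6,interpolation=2)
cv2.imwrite("pics/k1.png",np.hstack([a,b]))
s=status.state();R=Ro.from_euler('xyz',s["ee_rot"]).as_matrix()
K=np.array([[.4897,.2216,.068],[.5002,.1809,.068],[.5106,.1401,.068]])
tip=s["position"]+R@[0,0,.073];print(s["time_s"],s["finger_gap"],tip,s["wrist_force"],R.T[2],1e3*R.T@(K[0]-tip),proj("side",tip),proj("top",tip))
E
```

```text
1.4 6.919876981513333e-05 [0.487  0.2204 0.0947] [-1.7069  0.4662 -1.4103] [-0.0063 -0.0019 -1.    ] [ 0.4772  3.0493 26.7129] [256.6224 233.7629] [245.6491 262.4925]
```

View pics/k1.png

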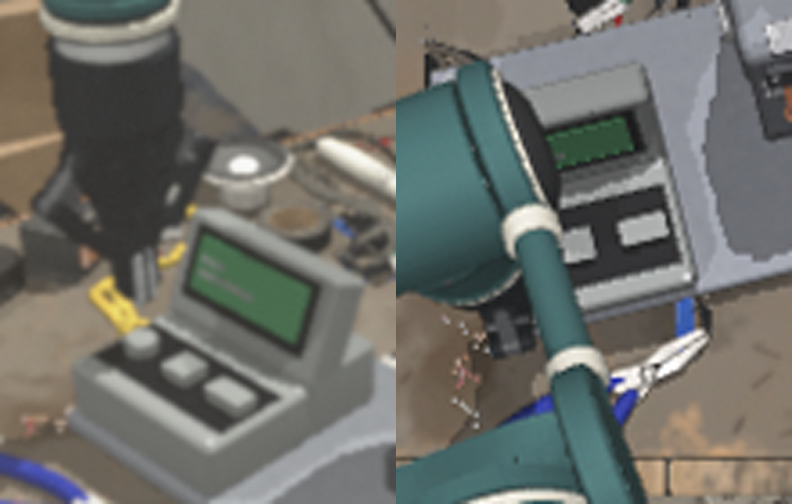

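Side crop: closed fingertips at about crop (143,298), above and slightly left of the round key at (143,343). In the top crop the arm hides the round key. Next I let the arm settle and come closer.

Call:
apply_moves(motion=[{"offset":[0,0,10],"rot":[0,0,0]},{"offset":[0,0,18],"rot":[0,0,0]},{"offset":[0,0,18],"rot":[0,0,0]},{"offset":[0,0,18],"rot":[0,0,0]},{"offset":[0,0,18],"rot":[0,0,0]}])

```text
time_s: 1.9
position: [0.4905, 0.2228, 0.1544]
ee_rot: [3.139, -0.001, 1.822]
wrist_force: [-0.2, -0.4, -1.1]
finger_gap: -0.0
finger_force: 0.0
```

```bash
python3 - <<'E'
from h import *
from bench import status
np.set_printoptions(precision=4,suppress=True)
S=eyes.get_image("side")
cv2.imwrite("pics/k2.png",cv2.resize(S[200:290,230:330],None,fx=6,fy=6,interpolation=2))
s=status.state();R=Ro.from_euler('xyz',s["ee_rot"]).as_matrix()
K=np.array([[.4897,.2216,.068],[.5002,.1809,.068],[.5106,.1401,.068]])
tip=s["position"]+R@[0,0,.073];print(s["time_s"],tip,s["wrist_force"],R.T[2],1e3*R.T@(K[0]-tip),(proj("side",tip)-[230,200])*6)
for a in(-.011,.011):
  for b in(-.0145,.0145): print((proj("side",tip+R@[a,b,0])-[230,200])*6)
E
```

```text
1.95 [0.4907 0.2228 0.0815] [-0.0955 -0.8611 -0.6799] [ 0.0026  0.0016 -1.    ] [-0.9407 -1.3241 13.4531] [168.8373 226.2342]
[158.0235 253.167 ]
[216.9639 221.577 ]
[120.501  230.9117]
[179.3357 200.087 ]
```

View pics/k2.png

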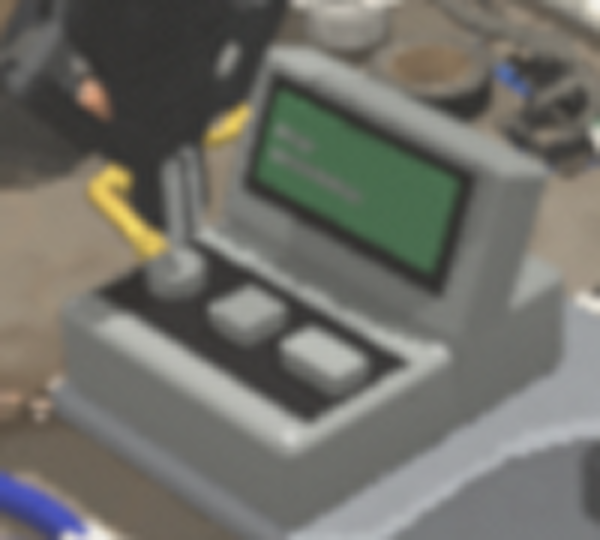

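Side crop: fingertip bottom at about (182,240), right over the round key at (175,268), matching the projection. Pressing now, with the force reading deciding when the key is down.

Call:
apply_moves(motion=[{"offset":[0,0,6],"rot":[0,0,0]},{"offset":[0,0,12],"rot":[0,0,0]},{"offset":[0,0,15],"rot":[0,0,0]},{"offset":[0,0,15],"rot":[0,0,0]},{"offset":[0,0,15],"rot":[0,0,0]}])

```text
time_s: 2.45
position: [0.4901, 0.2223, 0.1387]
ee_rot: [3.141, -0.001, 1.821]
wrist_force: [-0.5, -1.5, 2.7]
finger_gap: 0.0002
finger_force: 1.3
```

Call:
apply_moves(motion=[{"offset":[0,0,2],"rot":[0,0,0]},{"offset":[0,0,2],"rot":[0,0,0]},{"offset":[0,0,2],"rot":[0,0,0]}])

```text
time_s: 2.75
position: [0.4901, 0.2223, 0.1368]
ee_rot: [3.14, -0.001, 1.821]
wrist_force: [-1.4, -0.2, 3.3]
finger_gap: 0.0001
finger_force: 2.0
```

Call:
apply_moves(motion=[{"offset":[0,0,2],"rot":[0,0,0]},{"offset":[0,0,2],"rot":[0,0,0]},{"offset":[0,0,2],"rot":[0,0,0]}])

```text
time_s: 3.05
position: [0.4902, 0.2224, 0.1356]
ee_rot: [3.14, -0.001, 1.821]
wrist_force: [-4.2, -1.7, 9.1]
finger_gap: 0.0002
finger_force: 4.9
```

Call:
apply_moves(motion=[{"offset":[0,0,2],"rot":[0,0,0]},{"offset":[0,0,2],"rot":[0,0,0]},{"offset":[0,0,2],"rot":[0,0,0]}])

```text
time_s: 3.35
position: [0.4903, 0.2224, 0.1354]
ee_rot: [3.14, -0.001, 1.821]
wrist_force: [-8.0, -2.3, 21.7]
finger_gap: 0.0001
finger_force: 10.7
```

Round key bottomed. Lift clear, move over, and press the square key.

Call:
apply_moves(motion=[{"offset":[0,0,-21],"rot":[0,0,0]},{"offset":[0,0,-21],"rot":[0,0,0]},{"offset":[0,0,-21],"rot":[0,0,0]},{"offset":[-21,0,-21],"rot":[0,0,0]},{"offset":[-42,0,-21],"rot":[0,0,0]},{"offset":[-42,0,-21],"rot":[0,0,0]},{"offset":[-42,0,-21],"rot":[0,0,0]},{"offset":[-42,0,-10],"rot":[0,0,0]},{"offset":[-42,0,-5],"rot":[0,0,0]},{"offset":[-42,0,-2],"rot":[0,0,0]},{"offset":[-42,0,-2],"rot":[0,0,0]},{"offset":[-42,0,-2],"rot":[0,0,0]}])

```text
time_s: 4.55
position: [0.5004, 0.1822, 0.1355]
ee_rot: [3.141, -0.001, 1.822]
wrist_force: [-2.6, -0.4, 10.2]
finger_gap: 0.0002
finger_force: 5.1
```

```bash
python3 - <<'E'
from h import *
from bench import status
np.set_printoptions(precision=4,suppress=True)
s=status.state();R=Ro.from_euler('xyz',s["ee_rot"]).as_matrix();tip=s["position"]+R@[0,0,.073]
print(tip,s["wrist_force"],1e3*R.T@(np.array([.5002,.1809,.068])-tip),np.degrees(np.arctan2(R[1,1],R[0,1])),R[:,2])
E
```

```text
[0.5005 0.1823 0.0625] [-2.6269 -0.3702 10.2053] [-1.2914 -0.6314 -5.4536] 14.384930119500158 [ 0.0007  0.001  -1.    ]
```

Square bottomed (tip 5.4 mm below its rest height, 10 N). Bar key next.

Call:
apply_moves(motion=[{"offset":[0,0,-20],"rot":[0,0,0]},{"offset":[0,0,-20],"rot":[0,0,0]},{"offset":[0,0,-20],"rot":[0,0,0]},{"offset":[-21,0,-20],"rot":[0,0,0]},{"offset":[-43,0,-20],"rot":[0,0,0]},{"offset":[-43,0,-20],"rot":[0,0,0]},{"offset":[-43,0,-20],"rot":[0,0,0]},{"offset":[-43,0,-10],"rot":[0,0,0]},{"offset":[-43,0,-4],"rot":[0,0,0]},{"offset":[-43,0,0],"rot":[0,0,0]},{"offset":[-43,0,0],"rot":[0,0,0]},{"offset":[-43,0,0],"rot":[0,0,0]}])

```text
time_s: 5.75
position: [0.5109, 0.1406, 0.1355]
ee_rot: [3.141, -0.001, 1.822]
wrist_force: [-4.4, -0.4, 11.2]
finger_gap: 0.0001
finger_force: 5.5
```

Call:
apply_moves(motion=[{"offset":[0,0,-40],"rot":[0,0,0]},{"offset":[0,0,-85],"rot":[0,0,0]},{"offset":[0,0,-130],"rot":[0,0,0]},{"offset":[0,0,-175],"rot":[0,0,0]},{"offset":[0,0,-220],"rot":[0,0,0]},{"offset":[-40,-1,-235],"rot":[0,0,0]},{"offset":[-85,-1,-235],"rot":[0,0,0]},{"offset":[-130,-2,-235],"rot":[0,0,0]},{"offset":[-175,-3,-235],"rot":[0,0,0]},{"offset":[-218,-3.5,-235],"rot":[0,0,0]},{"offset":[-218,-3.5,-235],"rot":[0,0,0]},{"offset":[-218,-3.5,-235],"rot":[0,0,0]}], fingers=1, squeeze=40)

```text
time_s: 6.95
position: [0.5614, -0.0728, 0.3683]
ee_rot: [-3.142, -0.002, 1.819]
wrist_force: [-0.2, 0.2, 0.7]
finger_gap: 0.0851
finger_force: 0.0
```

```bash
python3 - <<'E'
from h import *
from bench import status
np.set_printoptions(precision=4,suppress=True)
S=eyes.get_image("side");T=eyes.get_image("top")
a=cv2.resize(S[120:280,290:430],None,fx=2.8,fy=2.8,interpolation=2);b=cv2.resize(T[140:300,300:440],None,fx=2.8,fy=2.8,interpolation=2)
cv2.imwrite("pics/g1.png",np.hstack([a,b]))
s=status.state();R=Ro.from_euler('xyz',s["ee_rot"]).as_matrix();g=s["position"]+R@[0,0,.054]
G=np.array([.5616,-.0711,.258]);print(s["position"],1e3*R.T@(G-g),s["finger_gap"],s["wrist_force"])
for n,o in(("side",[290,120]),("top",[300,140])):
  print(n,[((proj(n,s["position"]+R@np.array([0,y,.060]))-o)*2.8).round() for y in(-.0425,0,.0425)],((proj(n,G)-o)*2.8).round())
E
```

```text
[ 0.5612 -0.0713  0.3688] [-0.0644  0.3627 56.7657] 0.08518494159457382 [ 0.8674 -0.0379 -0.0631]
side [array([168., 225.]), array([216., 199.]), array([262., 174.])] [212. 275.]
top [array([267., 266.]), array([250., 204.]), array([233., 142.])] [241. 216.]
```

View pics/g1.png

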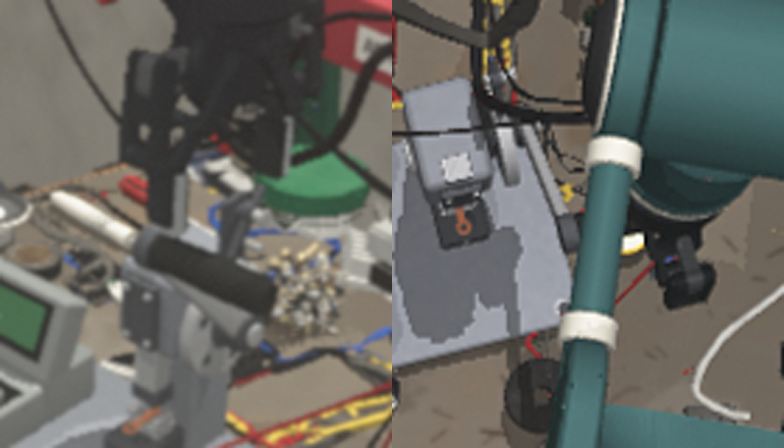

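Side crop: open hand above the grip, front fingertip at (168,225), bar from (135,245) to (275,295), centred under the hand. In the top crop the arm hides the bar. I go down 57 mm and close.

Call:
apply_moves(motion=[{"offset":[0,0,15],"rot":[0,0,0]},{"offset":[0,0,30],"rot":[0,0,0]},{"offset":[0,0,45],"rot":[0,0,0]},{"offset":[0,0,57],"rot":[0,0,0]},{"offset":[0,0,57],"rot":[0,0,0]},{"offset":[0,0,57],"rot":[0,0,0]}])

```text
time_s: 7.65
position: [0.5614, -0.0721, 0.3118]
ee_rot: [3.141, -0.001, 1.821]
wrist_force: [0.5, 0.7, 0.5]
finger_gap: 0.0856
finger_force: 0.0
```

Call:
apply_moves(motion=[{"offset":[0,0,0],"rot":[0,0,0]},{"offset":[0,0,0],"rot":[0,0,0]},{"offset":[0,0,0],"rot":[0,0,0]},{"offset":[0,0,0],"rot":[0,0,0]},{"offset":[0,0,0],"rot":[0,0,0]},{"offset":[0,0,0],"rot":[0,0,0]},{"offset":[0,0,0],"rot":[0,0,0]},{"offset":[0,0,0],"rot":[0,0,0]}], fingers=-1, squeeze=40)

```text
time_s: 8.45
position: [0.562, -0.0723, 0.3131]
ee_rot: [3.139, -0.0, 1.821]
wrist_force: [0.3, 0.6, 3.4]
finger_gap: 0.0237
finger_force: 39.5
```

```bash
python3 - <<'E'
from h import *
from bench import status
np.set_printoptions(precision=4,suppress=True)
s=status.state();R=Ro.from_euler('xyz',s["ee_rot"]).as_matrix()
print(s)
# step per degree about shaft in tool frame; grip at (-102.3,109.7) from shaft, pad centre ~51 ahead of TCP
r=np.array([0,-102.3,-(109.7+51)])
for th in(1,2,4,5,6,7,8,12):
  print(th,((Ro.from_rotvec([-np.radians(th),0,0]).as_matrix()-np.eye(3))@r).round(2), "arc",round(150*np.radians(th),1))
E
```

```text
{'time_s': 8.45, 'joints': array([-0.1726,  0.0524,  1.8299,  0.0014,  1.2568, -0.4232]), 'dq': array([-0.0008, -0.0003,  0.0005,  0.0003,  0.0006, -0.0001]), 'effort': array([ -0.122 , -37.5555, -34.3794,  -0.105 ,   0.2004,  -0.0379]), 'position': array([ 0.562 , -0.0723,  0.3131]), 'ee_rot': array([ 3.1388, -0.0002,  1.821 ]), 'wrist_force': array([0.2684, 0.5753, 3.4209]), 'torque': array([ 0.0885, -0.1162, -0.0106]), 'finger_force': 39.466717690229416, 'finger_gap': 0.023743059607158227}
1 [ 0.   -2.79  1.81] arc 2.6
2 [ 0.   -5.55  3.67] arc 5.2
4 [  0.   -10.96   7.53] arc 10.5
5 [  0.   -13.62   9.53] arc 13.1
6 [  0.   -16.24  11.57] arc 15.7
7 [  0.   -18.82  13.67] arc 18.3
8 [  0.   -21.37  15.8 ] arc 20.9
12 [  0.   -31.18  24.78] arc 31.4
```

Call:
apply_moves(motion=[{"offset":[0,-2.8,1.8],"rot":[-1,0,0]},{"offset":[0,-5.6,3.7],"rot":[-2,0,0]},{"offset":[0,-8.4,5.6],"rot":[-3,0,0]},{"offset":[0,-11.1,7.5],"rot":[-4,0,0]},{"offset":[0,-13.8,9.5],"rot":[-5,0,0]},{"offset":[0,-13.8,9.5],"rot":[-5,0,0]}])

```text
time_s: 9.05
position: [0.5485, -0.0757, 0.3036]
ee_rot: [3.05, -0.0, 1.821]
wrist_force: [3.6, 1.7, 3.8]
finger_gap: 0.0234
finger_force: 40.0
```

```bash
cat >> h.py <<'E'
def rep():
    from bench import status
    s=status.state();R=Ro.from_euler('xyz',s["ee_rot"]).as_matrix();Rp=Ro.from_euler('z',14.383,degrees=True).as_matrix()
    g=s["position"]+R@[0,0,.053]; d=Rp.T@(g-[.5616,-.0711,.2595])
    v=np.array([-102.3,109.7])+1e3*d[[0,2]]; a=np.degrees(np.arctan2(v[1],-v[0])); til=np.degrees(np.arctan2((Rp.T@R[:,2])[0],-R[2,2]))
    f=Rp.T@s["wrist_force"]; t=np.radians(a); tan=-(f[0]*-np.sin(t)+f[2]*-np.cos(t)); rad=f[0]*-np.cos(t)+f[2]*np.sin(t)
    print("t %.2f ang %.2f r %.1f y %.1f tilt %.1f push %.2f radial %.2f side %.2f grip %.1f gap %.4f"%(s["time_s"],a,np.hypot(*v),1e3*d[1],til,tan,rad,f[1],s["finger_force"],s["finger_gap"]),np.round(Rp.T@s["torque"],2),np.round(s["joints"],2))
E
python3 -c "from h import *;rep()"
```

```text
t 9.05 ang 42.24 r 150.3 y -1.2 tilt 5.3 push 5.43 radial -0.32 side 0.78 grip 40.0 gap 0.0234 [ 0.04 -0.34 -0.02] [-0.2  -0.01  1.91  0.04  1.16 -0.47]
```

Call:
apply_moves(motion=[{"offset":[0,-4.2,2.7],"rot":[-1.5,0,0]},{"offset":[0,-4.2,2.7],"rot":[-1.5,0,0]}])

```text
time_s: 9.25
position: [0.5447, -0.0767, 0.3005]
ee_rot: [3.024, -0.0, 1.821]
wrist_force: [2.3, 0.7, 4.3]
finger_gap: 0.0234
finger_force: 40.5
```

Call:
apply_moves(motion=[{"offset":[0,-4.2,2.7],"rot":[-1.5,0,0]},{"offset":[0,-4.2,2.7],"rot":[-1.5,0,0]}])

```text
time_s: 9.45
position: [0.541, -0.0776, 0.2974]
ee_rot: [2.999, -0.0, 1.821]
wrist_force: [2.3, 0.7, 5.3]
finger_gap: 0.0233
finger_force: 40.6
```

Call:
apply_moves(motion=[{"offset":[0,-4.2,2.7],"rot":[-1.5,0,0]},{"offset":[0,-4.2,2.7],"rot":[-1.5,0,0]}])

```text
time_s: 9.65
position: [0.5374, -0.0785, 0.2942]
ee_rot: [2.972, -0.0, 1.821]
wrist_force: [1.6, 1.8, 6.2]
finger_gap: 0.0234
finger_force: 40.7
```

Call:
apply_moves(motion=[{"offset":[0,-4.2,2.7],"rot":[-1.5,0,0]},{"offset":[0,-4.2,2.7],"rot":[-1.5,0,0]}])

```text
time_s: 9.85
position: [0.5339, -0.0794, 0.2909]
ee_rot: [2.946, -0.0, 1.821]
wrist_force: [2.3, 1.0, 4.4]
finger_gap: 0.0236
finger_force: 40.7
```

```bash
python3 -c "from h import *;rep()"
```

```text
t 9.85 ang 36.40 r 150.2 y -1.1 tilt 11.2 push 5.04 radial 0.66 side 0.36 grip 40.7 gap 0.0236 [ 0.1  -0.31 -0.04] [-0.24 -0.08  2.01  0.11  1.04 -0.54]
```

Call:
apply_moves(motion=[{"offset":[0,-2.8,1.8],"rot":[-1,0,0]},{"offset":[0,-2.8,1.8],"rot":[-1,0,0]}])

```text
time_s: 10.05
position: [0.5317, -0.08, 0.2889]
ee_rot: [2.929, -0.0, 1.821]
wrist_force: [1.4, 1.3, 6.5]
finger_gap: 0.0234
finger_force: 40.8
```

Call:
apply_moves(motion=[{"offset":[0,-2.8,1.8],"rot":[-1,0,0]},{"offset":[0,-2.8,1.8],"rot":[-1,0,0]}])

```text
time_s: 10.25
position: [0.5293, -0.0806, 0.2865]
ee_rot: [2.912, -0.0, 1.821]
wrist_force: [2.0, -0.1, 2.1]
finger_gap: 0.0237
finger_force: 40.5
```

Call:
apply_moves(motion=[{"offset":[0,-2.8,1.8],"rot":[-1,0,0]},{"offset":[0,-2.8,1.8],"rot":[-1,0,0]}])

```text
time_s: 10.45
position: [0.5266, -0.0813, 0.2833]
ee_rot: [2.895, -0.001, 1.821]
wrist_force: [0.6, 0.6, 5.8]
finger_gap: 0.0236
finger_force: 40.8
```

Call:
apply_moves(motion=[{"offset":[0,-2.8,1.8],"rot":[-1,0,0]},{"offset":[0,-2.8,1.8],"rot":[-1,0,0]}])

```text
time_s: 10.65
position: [0.5245, -0.0818, 0.281]
ee_rot: [2.878, -0.001, 1.821]
wrist_force: [-0.2, 0.6, 6.4]
finger_gap: 0.0234
finger_force: 40.8
```

```bash
python3 -c "from h import *;rep()"
```

```text
t 10.65 ang 32.19 r 150.2 y -1.1 tilt 15.1 push 5.41 radial 3.42 side 0.61 grip 40.8 gap 0.0234 [ 0.07 -0.22 -0.02] [-0.27 -0.12  2.07  0.16  0.96 -0.6 ]
```

```bash
cat >> h.py <<'E'
def avg(n=4):
    from bench import status
    Rp=Ro.from_euler('z',14.383,degrees=True).as_matrix(); L=[]
    for i in range(n):
        eyes.get_image("side"); s=status.state();R=Ro.from_euler('xyz',s["ee_rot"]).as_matrix()
        p=Rp.T@(s["position"]-[.5616,-.0711,.2595])+[-.1023,0,.1097]; g=p+Rp.T@R@[0,0,.053]
        f=Rp.T@s["wrist_force"];m=Rp.T@s["torque"]; a=np.arctan2(g[2],-g[0])
        push=f[0]*np.sin(a)+f[2]*np.cos(a); rad=-f[0]*np.cos(a)+f[2]*np.sin(a)
        tip=(m+np.cross(p,f))[1]/.15
        L.append([np.degrees(a),1e3*np.hypot(g[0],g[2]),push,rad,tip,m[1]])
    L=np.array(L); print("t %.2f ang %.2f r %.1f push %.2f rad %.2f pushM %.2f my %.2f"%(s["time_s"],*L.mean(0)),"sd",L[:,2].std().round(2),L[:,4].std().round(2))
E
python3 -c "from h import *;avg(4)"
```

```text
t 10.85 ang 32.29 r 150.2 push 4.69 rad 3.32 pushM 4.44 my -0.10 sd 0.63 0.69
```

Call:
apply_moves(motion=[{"offset":[0,-2.8,1.8],"rot":[-1,0,0]},{"offset":[0,-2.8,1.8],"rot":[-1,0,0]}])

```text
time_s: 11.05
position: [0.5223, -0.0824, 0.2786]
ee_rot: [2.86, -0.001, 1.821]
wrist_force: [-0.0, 0.2, 6.7]
finger_gap: 0.0236
finger_force: 40.8
```

```bash
python3 -c "from h import *;avg(3)"
```

```text
t 11.20 ang 31.33 r 150.2 push 5.55 rad 3.84 pushM 5.63 my -0.07 sd 0.17 0.33
```

Call:
apply_moves(motion=[{"offset":[0,-2.8,1.8],"rot":[-1,0,0]},{"offset":[0,-2.8,1.8],"rot":[-1,0,0]}])

```text
time_s: 11.4
position: [0.5202, -0.0829, 0.2762]
ee_rot: [2.843, -0.001, 1.821]
wrist_force: [-0.2, 1.2, 6.3]
finger_gap: 0.0238
finger_force: 40.8
```

```bash
python3 -c "from h import *;avg(3)"
```

```text
t 11.55 ang 30.34 r 150.2 push 5.34 rad 4.05 pushM 5.69 my -0.01 sd 0.35 0.69
```

Call:
apply_moves(motion=[{"offset":[0,-2.8,1.8],"rot":[-1,0,0]},{"offset":[0,-2.8,1.8],"rot":[-1,0,0]}])

```text
time_s: 11.75
position: [0.5181, -0.0834, 0.2737]
ee_rot: [2.825, -0.001, 1.821]
wrist_force: [-1.1, 1.1, 6.8]
finger_gap: 0.0236
finger_force: 40.9
```

```bash
python3 -c "from h import *;avg(3)"
```

```text
t 11.90 ang 29.39 r 150.2 push 5.96 rad 3.86 pushM 6.57 my -0.00 sd 0.25 0.59
```

Call:
apply_moves(motion=[{"offset":[0,-4.2,2.7],"rot":[-1.5,0,0]},{"offset":[0,-4.2,2.7],"rot":[-1.5,0,0]}])

```text
time_s: 12.1
position: [0.515, -0.0842, 0.2697]
ee_rot: [2.799, -0.001, 1.821]
wrist_force: [-0.9, 0.8, 6.4]
finger_gap: 0.0237
finger_force: 40.9
```

```bash
python3 -c "from h import *;avg(3)"
```

```text
t 12.25 ang 27.88 r 150.2 push 5.86 rad 4.25 pushM 6.54 my 0.02 sd 0.66 0.93
```

Call:
apply_moves(motion=[{"offset":[0,-4.2,2.7],"rot":[-1.5,0,0]},{"offset":[0,-4.2,2.7],"rot":[-1.5,0,0]}])

```text
time_s: 12.45
position: [0.5121, -0.085, 0.2658]
ee_rot: [2.773, -0.001, 1.821]
wrist_force: [-1.7, 1.5, 7.1]
finger_gap: 0.0235
finger_force: 40.9
```

```bash
python3 -c "from h import *;avg(3)"
```

```text
t 12.60 ang 26.42 r 150.2 push 5.57 rad 4.80 pushM 5.93 my 0.01 sd 0.21 0.11
```

Call:
apply_moves(motion=[{"offset":[0,-2.8,1.8],"rot":[-1,0,0]},{"offset":[0,-2.8,1.8],"rot":[-1,0,0]}])

```text
time_s: 12.8
position: [0.5103, -0.0854, 0.2634]
ee_rot: [2.755, -0.001, 1.821]
wrist_force: [-1.2, 0.5, 7.5]
finger_gap: 0.0236
finger_force: 41.0
```

```bash
python3 -c "from h import *;avg(3)"
```

```text
t 12.95 ang 25.47 r 150.2 push 6.45 rad 4.69 pushM 7.67 my 0.10 sd 0.21 0.14
```

Call:
apply_moves(motion=[{"offset":[0,-2.8,1.8],"rot":[-1,0,0]},{"offset":[0,-2.8,1.8],"rot":[-1,0,0]}])

```text
time_s: 13.15
position: [0.5085, -0.0859, 0.2608]
ee_rot: [2.738, -0.001, 1.821]
wrist_force: [-2.9, 1.7, 8.8]
finger_gap: 0.0232
finger_force: 41.1
```

```bash
python3 -c "from h import *;avg(3)"
```

```text
t 13.30 ang 24.59 r 150.1 push 6.99 rad 5.93 pushM 8.23 my 0.12 sd 0.38 0.63
```

Call:
apply_moves(motion=[{"offset":[0,-2.8,1.8],"rot":[-1,0,0]},{"offset":[0,-2.8,1.8],"rot":[-1,0,0]}])

```text
time_s: 13.5
position: [0.5067, -0.0863, 0.2582]
ee_rot: [2.72, -0.001, 1.821]
wrist_force: [-2.7, 0.5, 10.2]
finger_gap: 0.0234
finger_force: 41.1
```

```bash
python3 -c "from h import *;avg(3)"
```

```text
t 13.65 ang 23.61 r 150.1 push 7.13 rad 6.26 pushM 8.93 my 0.21 sd 0.35 0.64
```

Call:
apply_moves(motion=[{"offset":[0,-2.8,1.8],"rot":[-1,0,0]},{"offset":[0,-2.8,1.8],"rot":[-1,0,0]}])

```text
time_s: 13.85
position: [0.5046, -0.0869, 0.2546]
ee_rot: [2.704, -0.001, 1.821]
wrist_force: [-1.9, -0.7, 6.2]
finger_gap: 0.0231
finger_force: 40.9
```

```bash
python3 -c "from h import *;avg(3)"
```

```text
t 14.00 ang 22.26 r 150.1 push 4.89 rad 4.49 pushM 5.61 my 0.08 sd 0.14 0.48
```

Call:
apply_moves(motion=[{"offset":[0,-2.8,1.8],"rot":[-1,0,0]},{"offset":[0,-2.8,1.8],"rot":[-1,0,0]}])

```text
time_s: 14.2
position: [0.5028, -0.0873, 0.2517]
ee_rot: [2.686, -0.001, 1.821]
wrist_force: [-0.9, 0.7, 6.2]
finger_gap: 0.0232
finger_force: 41.0
```

```bash
python3 -c "from h import *;avg(3)"
```

```text
t 14.35 ang 21.27 r 150.1 push 5.75 rad 5.45 pushM 6.69 my 0.11 sd 0.44 0.54
```

Call:
apply_moves(motion=[{"offset":[0,-2.8,1.8],"rot":[-1,0,0]},{"offset":[0,-2.8,1.8],"rot":[-1,0,0]}])

```text
time_s: 14.55
position: [0.5011, -0.0877, 0.2489]
ee_rot: [2.669, -0.001, 1.821]
wrist_force: [-1.9, -0.2, 6.7]
finger_gap: 0.0232
finger_force: 41.0
```

```bash
python3 -c "from h import *;avg(3)"
```

```text
t 14.70 ang 20.30 r 150.1 push 5.39 rad 5.70 pushM 6.53 my 0.16 sd 0.13 0.18
```

Click 2 at about 23.2° (8.9 → 5.6 N) and click 1 at about 34.7°, one tooth pitch apart. The third is due near 11.7°.

Call:
apply_moves(motion=[{"offset":[0,-2.8,1.8],"rot":[-1,0,0]},{"offset":[0,-5.6,3.7],"rot":[-2,0,0]},{"offset":[0,-8.4,5.6],"rot":[-3,0,0]},{"offset":[0,-11.1,7.5],"rot":[-4,0,0]},{"offset":[0,-13.8,9.5],"rot":[-5,0,0]},{"offset":[0,-13.8,9.5],"rot":[-5,0,0]}])

```text
time_s: 15.3
position: [0.4934, -0.0897, 0.2343]
ee_rot: [2.581, -0.001, 1.821]
wrist_force: [-4.4, 0.6, 8.9]
finger_gap: 0.0235
finger_force: 41.1
```

```bash
python3 -c "from h import *;avg(3)"
```

```text
t 15.45 ang 15.36 r 150.1 push 6.86 rad 7.08 pushM 8.61 my 0.25 sd 0.1 0.25
```

Call:
apply_moves(motion=[{"offset":[0,-2.8,1.8],"rot":[-1,0,0]},{"offset":[0,-2.8,1.8],"rot":[-1,0,0]}])

```text
time_s: 15.65
position: [0.4921, -0.09, 0.2313]
ee_rot: [2.564, -0.001, 1.821]
wrist_force: [-5.1, -0.1, 9.6]
finger_gap: 0.0233
finger_force: 41.3
```

```bash
python3 -c "from h import *;avg(3)"
```

```text
t 15.80 ang 14.37 r 150.1 push 7.65 rad 8.00 pushM 9.66 my 0.29 sd 0.46 0.77
```

Call:
apply_moves(motion=[{"offset":[0,-2.8,1.8],"rot":[-1,0,0]},{"offset":[0,-2.8,1.8],"rot":[-1,0,0]}])

```text
time_s: 16.0
position: [0.4907, -0.0904, 0.2283]
ee_rot: [2.547, -0.001, 1.821]
wrist_force: [-6.1, -0.3, 9.0]
finger_gap: 0.0238
finger_force: 41.3
```

```bash
python3 -c "from h import *;avg(3)"
```

```text
t 16.15 ang 13.38 r 150.1 push 7.36 rad 7.96 pushM 9.66 my 0.34 sd 0.17 0.34
```

One degree at a time now, one reading after each.

Call:
apply_moves(motion=[{"offset":[0,-2.8,1.8],"rot":[-1,0,0]},{"offset":[0,-2.8,1.8],"rot":[-1,0,0]}])

```text
time_s: 16.35
position: [0.4895, -0.0907, 0.2252]
ee_rot: [2.529, -0.001, 1.821]
wrist_force: [-6.2, -0.6, 8.2]
finger_gap: 0.0233
finger_force: 41.4
```

```bash
python3 -c "from h import *;avg(4)"
```

```text
t 16.55 ang 12.38 r 150.0 push 8.14 rad 9.37 pushM 10.60 my 0.39 sd 0.53 0.45
```

Call:
apply_moves(motion=[{"offset":[0,-2.8,1.8],"rot":[-1,0,0]},{"offset":[0,-2.8,1.8],"rot":[-1,0,0]}])

```text
time_s: 16.75
position: [0.4881, -0.0911, 0.2217]
ee_rot: [2.512, -0.001, 1.821]
wrist_force: [-4.1, -0.7, 6.2]
finger_gap: 0.0235
finger_force: 41.0
```

```bash
python3 -c "from h import *;avg(4)"
```

```text
t 16.95 ang 11.18 r 150.1 push 5.51 rad 6.60 pushM 7.22 my 0.28 sd 0.56 0.6
```

Third click: 10.6 → 7.2 N with a small jump, at about 11.7°. I go 2° past it to hold clear of the pawl, then check.

Call:
apply_moves(motion=[{"offset":[0,-2.8,1.8],"rot":[-1,0,0]},{"offset":[0,-5.6,3.7],"rot":[-2,0,0]},{"offset":[0,-5.6,3.7],"rot":[-2,0,0]},{"offset":[0,-5.6,3.7],"rot":[-2,0,0]},{"offset":[0,-5.6,3.7],"rot":[-2,0,0]}])

```text
time_s: 17.45
position: [0.4859, -0.0916, 0.2155]
ee_rot: [2.478, -0.001, 1.822]
wrist_force: [-6.1, -2.1, 7.5]
finger_gap: 0.0236
finger_force: 41.3
```

```bash
python3 - <<'E'
from h import *
avg(5);rep()
S=eyes.get_image("side");T=eyes.get_image("top")
a=cv2.resize(S[190:350,185:425],None,fx=1.65,fy=1.65,interpolation=2);b=cv2.resize(T[170:330,215:455],None,fx=1.65,fy=1.65,interpolation=2)
cv2.imwrite("pics/end.png",np.hstack([a,b]))
E
```

```text
t 17.70 ang 9.17 r 150.0 push 6.45 rad 8.05 pushM 8.68 my 0.37 sd 0.35 0.56
t 17.70 ang 9.17 r 150.0 y -1.0 tilt 38.0 push 6.79 radial 7.90 side -0.76 grip 41.3 gap 0.0233 [-0.09  0.39 -0.11] [-0.47 -0.24  2.4   0.8   0.6  -1.3 ]
```

View pics/end.png

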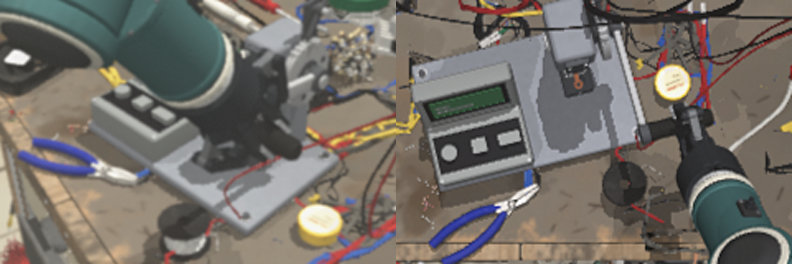

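The end picture shows the hand on the grip (top crop about (690,125)), with the pliers, reel and tin where they were. The lever is held at 9.2°, between click 3 (11.7°) and click 4 (about 0.2°).

```bash
python3 -c "
from bench import finish_job
print(finish_job())"
```

```text
the job is handed in; nothing more can be done
None
```

I pressed the round, square and bar keys in order, each right down and let up, then brought the lever down three clicks and handed the job in with the hand holding the grip at about 9° above level, 2.5° past the third click; click 1 was faint in the force reading, but clicks 2 and 3 were clear and spaced as expected.

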